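# Isolate and remove a bayonet lamp module on an optical bench

### The job

Take the lamp module off its bayonet mount: first throw the blue-handled isolator over to off, then press the red release button on the mount fully down, turn the module a quarter turn anticlockwise (seen from above) while it is still down in its mount, and only then lift it off. Stand it upright on its plug in the middle of the orange tray, setting it down gently rather than dropping it, and let go, leaving the isolator off. Leave the probe positioner, dust cap, screwdriver and blue wafer tray where they are.

Things in the scene. Friction and masses are not known exactly. Their poses are not given: they have to be found in the camera images.
- module_center (a point): Loose white finned lamp module, 92 mm high, 0.35 kg. Point: on its axis, 46 mm above its underside; z up. Black grip bar on top, 14 to 46 mm above this point: 64 mm long along own y, 22 mm thick along own x (pinch across x). Flange 80 mm, barrel 68 mm across; the 48 mm plug below (flat underside, stands on it) has 8 mm thick lugs on +x and -x reaching 32.5 mm out.
- mount_axis (a point): Fixed slate-blue mount. Point: on the vertical bayonet axis, on the socket floor (20 mm above bench) where the module stands. x points to the red button. Rim 92 mm wide, 38 mm high. Locked: module x along mount x; pins block it until the button is down. Turns easily anticlockwise from above (+ about z): off the tabs from 62 deg, stop at 93, so 68 to 90 is good; 18 mm of lift clears the rim.
- release_top (a point): Centre of the top of the red round release button (28 mm across), 92 mm from the bayonet axis along the mount's +x, 62 mm above the bench when up. Pressed straight down it travels 13 mm; it takes about 4 N and stays where it is pushed, so push it fully down. The module's top is 50 mm higher than the button.
- release (a joint): Release button: 0 = up (locking pins block the bayonet), 0.013 m = fully down, where it stays (bayonet free to turn).
- isolator_bar (a point): Centre of the blue crossbar (88 mm long along y, 18 mm thick) of the isolator's T handle, joined by a 12 mm stem to a level pivot along y, 85 mm away, 52 mm above the bench, over the base's origin. On: leans 0.6 rad to the base's -x, bar centre 122 mm above the bench, 48 mm to -x. Off: the same to +x.
- isolator_base: Black isolator block fixed to the bench, 120 (x) by 90 (y) by 40 mm high; origin at the centre of its underside, below the handle's pivot. x points from the green on strip to the white off strip, the way the handle must be thrown.
- isolator (a joint): Isolator handle: 0 = on, 1.2 rad = off. Weighted over-centre handle: 1 to 2 N at the crossbar moves it; past 0.6 rad it falls to the other end by itself and stays.
- tray_middle (a point): Fixed orange parking tray 150 by 150 mm with a black rubber floor; this point is the middle of the floor, 8 mm above the bench. z up. Its rim is 17 mm above the bench, its inside 138 mm square.
- positioner_mid (a point): Bystander: loose black probe positioner on a steel foot, 70 by 60 by 72 mm, with a brass knob; its middle, 36 mm up.
- dustcap_mid (a point): Bystander: loose black round dust cap, 66 mm across, 22 mm high; its middle.
- driver_grip (a point): Bystander: loose screwdriver 150 mm long lying on the bench; point on its handle.
- wafertray_in (a point): Bystander: loose blue square wafer tray 85 by 85 by 20 mm; middle of its inner floor.
There are look-alikes about, which are no part of the job. What is shaped like the part that bears mount_axis but pink or yellow is not meant.

How it is judged (in metres and radians):
On the way, in this order (a step that is already met when the one before it is completed fails the run):
1. the isolator is thrown to off (value of joint isolator above 1.05 rad), for 0.1 s.
2. the release button is fully down (value of joint release above 0.011 m and value of joint isolator above 1.05 rad), for 0.1 s.
3. the module is turned a quarter turn (over 60 degrees) while still down in the mount (angle between the x axis of module_center and the x axis of mount_axis, either way round above 1.05 rad and z of module_center in the frame of mount_axis below 0.052 m and horizontal distance between module_center and mount_axis below 0.008 m and value of joint isolator above 1.05 rad), for 0.1 s.
4. the module is lifted clear of the mount (z of module_center in the frame of mount_axis above 0.072 m and value of joint isolator above 1.05 rad), for 0.1 s.
At the end, for the whole second after the job is handed in: The isolator is off (joint over 1.05 rad); the lamp module stands upright (within 0.1 rad) on the tray floor, its axis within 35 mm of the tray's middle, at rest and released; the bystanders have moved less than 20 mm (value of joint isolator above 1.05 rad and horizontal distance between module_center and tray_middle below 0.035 m and angle between module_center's own z axis and vertical below 0.1 rad and z of module_center in the frame of tray_middle between 0.041 and 0.051 m and linear speed of module below 0.02 m/s); the robot touches nothing.
It fails at once if the module is forced round against the lock (turned over 20 degrees in the mount before the button has been pressed fully down) (angle between the x axis of module_center and the x axis of mount_axis, either way round above 0.35 rad and z of module_center in the frame of mount_axis below 0.055 m and horizontal distance between module_center and mount_axis below 0.012 m and value of joint release below 0.01 m).
It fails at once if a bystander (positioner, dust cap, screwdriver or wafer tray) is moved more than 20 mm (distance of any of positioner_mid, dustcap_mid, driver_grip, wafertray_in from where it was at the start of the episode above 0.02 m).
It fails at once if the module is dropped (falls free of the fingers faster than 0.4 m/s) (linear speed of module above 0.4 m/s and contact force between module and the fingers below 0.1 N).
It also fails if it takes over 67 s, if anything falls off the work surface, if the arm or the gripper's body presses on something with over 40 N, if the wrist force passes 120 N, or if a joint passes its speed limit or range.

### The arm

A 6-joint arm with a two-finger parallel gripper is mounted at the origin on the work surface. World frame = base frame: x ahead of the robot, y to its left, z up, the work surface at z = 0. Lengths are in m, angles in degrees, forces in N, time in s.
With the tool pointing down it reaches from about 0.4 to 0.825 m from the base axis. Payload 7 kg.
Tool frame: the origin (TCP) lies midway between the tips of the shut fingers; the grasp point (between the pads) lies 19 mm behind it; z points along the fingers, y is the direction in which the jaws open and shut (so a half turn about z gives the same grasp; the last joint's range is limited). The gripper opens to 88 mm and grips with 3 to 60 N. Pads are 19 mm wide; open, the fingers measure 130 mm over their backs; the gripper's body (78 mm by 193 mm) begins 47 mm behind the grasp point.
Start: joints at [88.986, 20.546, 0.682, 0, -70.136, -16.507], TCP at [0.203, 0.644, 0.227] pointing down, gripper open.
Joint ranges: [-176.03, 176.03], [-82.01, 121.73], [-58.28, 71.71], [-173.87, 95.51], [-174.79, -0.11], [-173.66, 173.66]. Speed limits (degrees/s): [136.94, 136.94, 172.46, 180, 180, 180].

### API

Orientations are given as a 3x3 rotation matrix whose columns are the frame's x, y, z axes.
In Python, from rig import robot gives the robot as it stands. Calls block until the motion is done:
- robot.goto(position, orientation): joint-space move of the TCP to a pose.
- robot.servo_line(position, ori=None, speed=0.15): straight line of the TCP; ori=None keeps the orientation; speed is the mean speed in m/s.
- robot.movej(angles): joint-space move.
- robot.move_gripper(opening): opening from 0.0 (shut) to 1.0 (fully open); the grip force is fixed at half the most; returns when the fingers have stopped.
- robot.dwell(seconds).
- robot.ik(position, orientation): joint angles nearest the present ones, or None.
- robot.grab_frame(name): name is "side" or "top"; returns (picture, depth): 480x640x3 uint8, red, green, blue; 480x640 float32, m along the optical axis (not along the pixel's ray), 0 where there is no reading.
- robot.camera_info(name): a dict with "vfov" (degrees; the focal length in pixels is half the picture's height over the tangent of half this angle, whatever the lens; pixels are square), "cx", "cy" (the principal point, pixels), "view" (4x4, takes a point from world to camera coordinates). Camera axes: x right, y down, z forward; pixel columns grow to the right and rows downward; lengths in m; the calibration is good to about 2 mm. A picture is of the moment at which its call begins. camera_info takes no time and is no camera call.
A pose or a line that the arm cannot do raises robot.Unreachable and nothing moves.
- robot.job_done(): hands the job in, once; it reports no verdict.
Readings, each from a call of its own:
- robot.read_t(): time.
- robot.read_qpos(): joint angles.
- robot.read_qvel(): joint speeds.
- robot.read_effort(): joint torques, N m.
- robot.read_position(): TCP position.
- robot.read_tcp_rot(): TCP orientation.
- robot.read_force(): force on the tool from outside, world axes, zero at the start.
- robot.read_ft_torque(): the same for the moment, N m.
- robot.read_grip_width(): opening from 0.0 (shut) to 1.0 (fully open).
Only numpy, scipy, OpenCV 4.12 (cv2) and the standard library are available. Lean on these libraries where they do the work, as an engineer would, in place of code of your own. Each camera call takes 0.05 s, during which the arm holds its last target.

## Working session

There is one attempt and no reset: what is moved stays moved. The work goes in short steps, each a Python script; the robot and the scene stay as the last script left them, time stands still between calls to the robot, and variables do not carry over. Pictures are saved under pics/ and viewed, and the job is handed in when it is done.

```bash
ls; mkdir -p pics; python3 - <<'E'
from rig import robot
import cv2,numpy as np
for n in("side","top"):
    p,d=robot.grab_frame(n); cv2.imwrite(f"pics/{n}0.png",p[:,:,::-1]); np.save(f"{n}0.npy",d)
    c=robot.camera_info(n); print(n,c)
print(robot.read_t(),robot.read_position(),robot.read_tcp_rot())
E
```

```text
pics
side {'vfov': 47.9460425919405, 'cx': 320.0271159373933, 'cy': 234.40494068492325, 'view': array([[-0.97828299, -0.20655722,  0.01721955,  0.44904886],
       [-0.15445864,  0.67108873, -0.72510857,  0.23691105],
       [ 0.13822057, -0.71202109, -0.68841924,  1.1136225 ],
       [ 0.        ,  0.        ,  0.        ,  1.        ]])}
top {'vfov': 55.71785237210914, 'cx': 317.0523976981817, 'cy': 237.40704172887897, 'view': array([[-0.02794532, -0.99932601, -0.02380317, -0.0630779 ],
       [-0.99633725,  0.02977111, -0.08016089,  0.47398728],
       [ 0.08081551,  0.02147586, -0.99649769,  1.32365016],
       [ 0.        ,  0.        ,  0.        ,  1.        ]])}
0.1 [0.20311574 0.64323569 0.22572268] [[ 9.53578591e-01 -3.01144132e-01 -2.87909936e-04]
 [-3.01144216e-01 -9.53577412e-01 -1.51045682e-03]
 [ 1.80320795e-04  1.52704169e-03 -9.99998818e-01]]
```

View pics/side0.png

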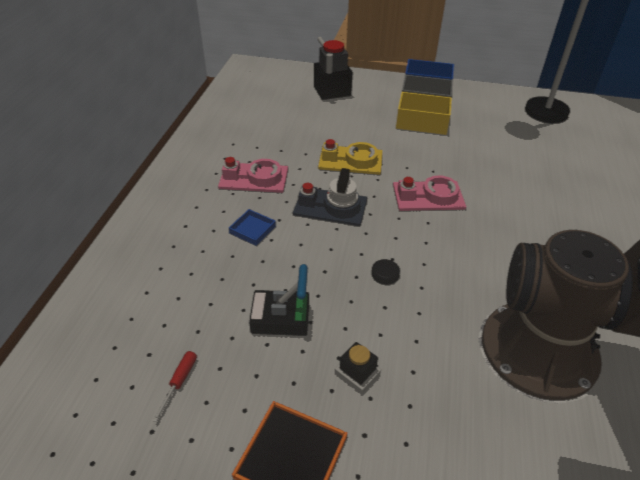

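View pics/top0.png

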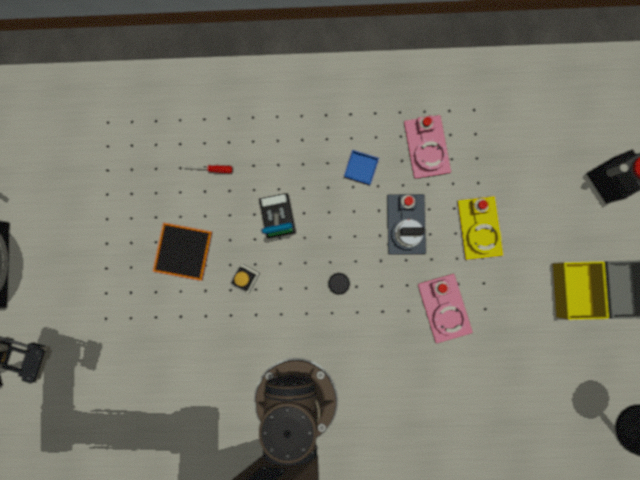

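```bash
cat > h.py <<'E'
import numpy as np,cv2
from rig import robot
def ray(n,u,v):
    c=robot.camera_info(n);f=240/np.tan(np.radians(c['vfov'])/2)
    V=c['view'];R=V[:3,:3];o=-R.T@V[:3,3]
    return o,R.T@np.array([(u-c['cx'])/f,(v-c['cy'])/f,1])
def onz(n,u,v,z):
    o,d=ray(n,u,v); return o+d*(z-o[2])/d[2]
def tri(a,b):
    o1,d1=ray('top',*a);o2,d2=ray('side',*b)
    s=np.linalg.lstsq(np.c_[d1,-d2],o2-o1,rcond=None)[0]
    p,q=o1+d1*s[0],o2+d2*s[1]; return (p+q)/2,np.linalg.norm(p-q)
def proj(n,P):
    c=robot.camera_info(n);f=240/np.tan(np.radians(c['vfov'])/2)
    q=c['view'][:3,:3]@np.asarray(P)+c['view'][:3,3]
    return f*q[0]/q[2]+c['cx'],f*q[1]/q[2]+c['cy'],q[2]
def crop(src,out,x,y,w,h,s):
    i=cv2.imread(src)[y:y+h,x:x+w]; cv2.imwrite(out,cv2.resize(i,None,fx=s,fy=s,interpolation=cv2.INTER_CUBIC))
E
python3 -c "
from h import *
crop('pics/top0.png','pics/tm.png',370,180,80,90,6)
crop('pics/top0.png','pics/ti.png',140,180,170,125,4)
crop('pics/side0.png','pics/sm.png',280,150,110,90,7)
crop('pics/side0.png','pics/si.png',235,250,100,90,7)
"
```

```text
(no output)
```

View pics/tm.png

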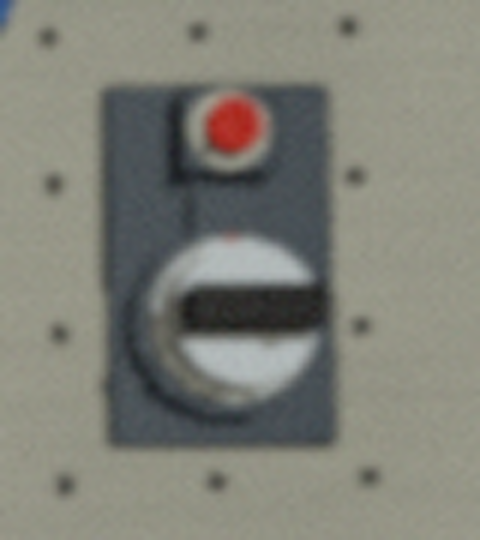

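View pics/ti.png

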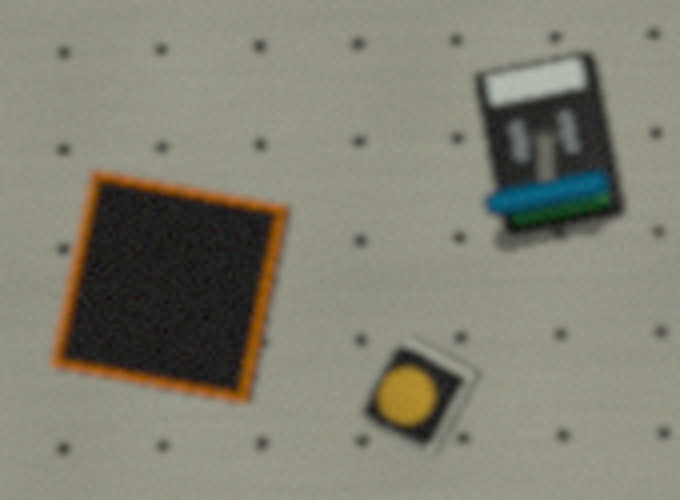

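View pics/sm.png

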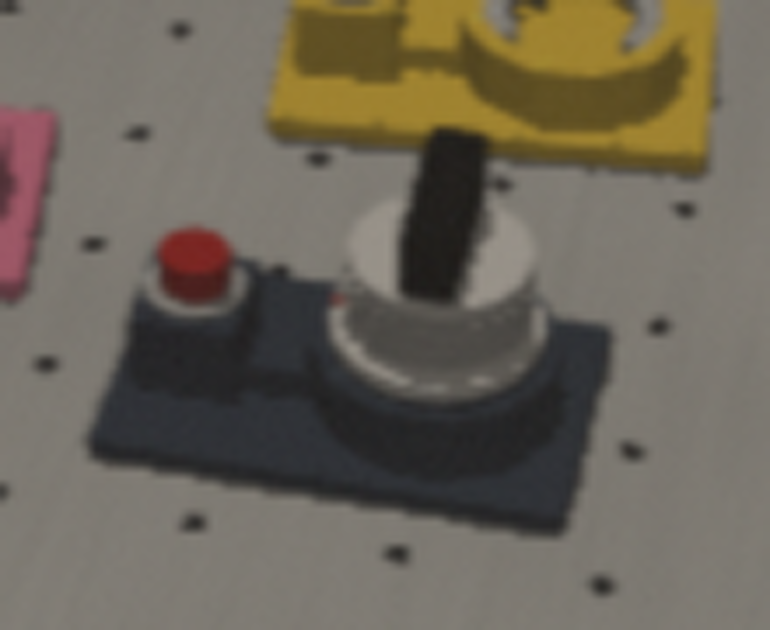

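View pics/si.png

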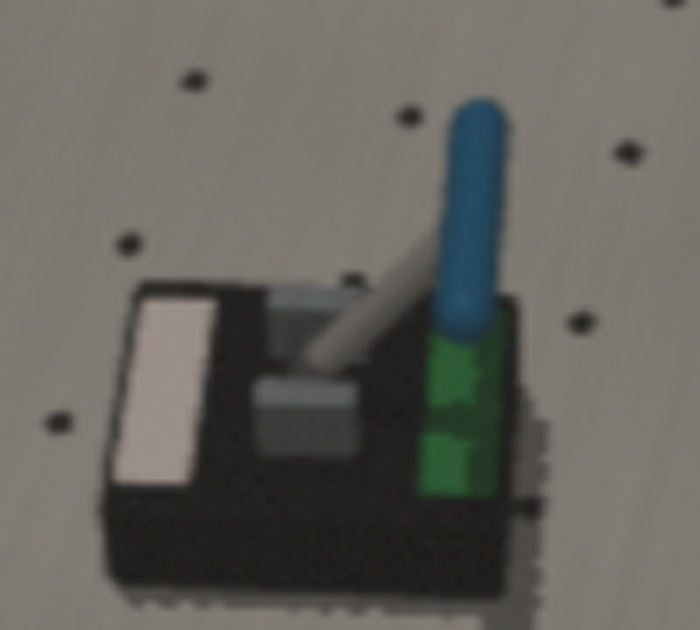

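```bash
cat > m.py <<'E'
from h import *
def c(U,V,x,y,s): return (x+(U+.5)/s-.5, y+(V+.5)/s-.5)
T=lambda U,V:c(U,V,370,180,6)
I=lambda U,V:c(U,V,140,180,4)
S=lambda U,V:c(U,V,280,150,7)
SI=lambda U,V:c(U,V,235,250,7)
print('button top',onz('top',*T(232,124),.062),'tri',tri(T(232,124),S(195,248)), 'side',onz('side',*S(195,248),.062))
print('grip end faces top', [onz('top',*T(*p),.112).round(4) for p in((182,309),(328,308),(256,285),(256,333))])
print('mount plate',[onz('top',*T(*p),.012).round(4) for p in((103,87),(328,87),(335,445),(110,447))])
print('grip bar ends side top z.112',[onz('side',*S(*p),.112).round(4) for p in((437,130),(488,135),(460,300),(405,292))])
print('tray',[onz('top',*I(*p),.017).round(4) for p in((95,173),(290,208),(248,402),(55,365))])
tr=np.mean([onz('top',*I(*p),.017) for p in((95,173),(290,208),(248,402),(55,365))],0);print(tr)
e=[onz('top',*I(*p),.125) for p in((488,203),(610,183))];print('bar',e,np.mean(e,0),np.linalg.norm(e[0]-e[1]),'tri',tri(I(549,192),SI(472,220)))
b=[onz('top',*I(*p),.040) for p in((478,72),(590,53),(624,212),(507,232))];print('isobase top',b,np.mean(b,0))
b=[onz('side',*SI(*p),.040) for p in((137,285),(518,300),(505,500),(105,500))];print('isobase side',b,np.mean(b,0))
# depth check
for n,pts in(('top',{'btn':T(232,124),'grip':T(256,309),'bar':I(549,192),'tray':I(172,288),'flange':T(235,262)}),('side',{'btn':S(195,248),'bar':SI(472,220)})):
    d=np.load(n+'0.npy')
    for k,(u,v) in pts.items():
        z=d[int(round(v)),int(round(u))]; o,r=ray(n,u,v); print(n,k,(o+r*z).round(4))
E
python3 m.py
```

```text
button top [ 0.56733078 -0.3418132   0.062     ] tri (array([ 0.56603363, -0.34114984,  0.06596683]), np.float64(0.0013371359709169854)) side [ 0.56646694 -0.3460152   0.062     ]
grip end faces top [array([ 0.475 , -0.3062,  0.112 ]), array([ 0.4734, -0.3725,  0.112 ]), array([ 0.4849, -0.3403,  0.112 ]), array([ 0.463 , -0.3393,  0.112 ])]
mount plate [array([ 0.5958, -0.288 ,  0.012 ]), array([ 0.5922, -0.3991,  0.012 ]), array([ 0.4147, -0.3942,  0.012 ]), array([ 0.4169, -0.2842,  0.012 ])]
grip bar ends side top z.112 [array([ 0.4824, -0.3711,  0.112 ]), array([ 0.4639, -0.3724,  0.112 ]), array([ 0.4574, -0.277 ,  0.112 ]), array([ 0.4766, -0.277 ,  0.112 ])]
tray [array([0.5294, 0.3815, 0.017 ]), array([0.4987, 0.2352, 0.017 ]), array([0.3557, 0.2677, 0.017 ]), array([0.387 , 0.4115, 0.017 ])]
[0.44269554 0.32395784 0.017     ]
bar [array([0.48709074, 0.07174728, 0.125     ]), array([ 0.49827015, -0.01196169,  0.125     ])] [0.49268044 0.0298928  0.125     ] 0.08445218132011707 tri (array([0.492641  , 0.03009726, 0.12171806]), np.float64(0.0021474195059354123))
isobase top [array([0.59245813, 0.0896063 , 0.04      ]), array([0.6039063 , 0.00693882, 0.04      ]), array([ 0.48603903, -0.01520274,  0.04      ]), array([0.47398033, 0.07049669, 0.04      ])] [0.53909595 0.03795977 0.04      ]
isobase side [array([0.60309548, 0.00849109, 0.04      ]), array([ 0.48736169, -0.01154124,  0.04      ]), array([0.4741435 , 0.06378991, 0.04      ]), array([0.58811391, 0.08942404, 0.04      ])] [0.53817864 0.03754095 0.04      ]
top btn [ 0.5674 -0.3419  0.0615]
top grip [ 0.4738 -0.3395  0.1137]
top bar [0.4924 0.0288 0.1346]
top tray [0.4422 0.3271 0.007 ]
top flange [ 0.4991 -0.3369  0.0808]
side btn [ 0.5657 -0.3428  0.0646]
side bar [0.4894 0.0389 0.1319]
```

```bash
cat >> h.py <<'E'
def R(yaw):  # tool down, tool y (jaw) along world yaw (deg)
    a=np.radians(yaw); y=np.array([np.cos(a),np.sin(a),0]); z=np.array([0,0,-1.]); return np.c_[np.cross(y,z),y,z]
BASE=np.array([.5387,.0378]); IY=9.0
AX=np.array([.474,-.3396]); MY=-1.4
BTN=np.array([.567,-.3417]); TRAY=np.array([.4427,.324])
E
python3 - <<'E'
from h import *
def s(q): return None if q is None else np.round(q,1)
ix=np.array([np.cos(np.radians(IY)),np.sin(np.radians(IY))])
for k in(0,180):
    print('iso',s(robot.ik([*(BASE-ix*.1),.25],R(IY+90+k))),'btn',s(robot.ik([*BTN,.15],R(MY+90+k))))
    print('grip',s(robot.ik([*AX,.086],R(MY+k))),s(robot.ik([*AX,.086],R(MY+80+k))),s(robot.ik([*TRAY,.08],R(MY+80+k))))
E
```

```text
iso [  28.7   -3.3  -25.     0.   -68.3 -109.7] btn [-14.2  22.4  -6.9   0.  -60.7 -77.2]
grip [ -16.4   19.3  -21.4    0.   -49.3 -165. ] [-16.4  19.3 -21.4   0.  -49.3 -85. ] [  56.7   16.9  -26.1    0.   -47.  -158.1]
iso [ 28.7  -3.3 -25.    0.  -68.3  70.3] btn [-14.2  22.4  -6.9   0.  -60.7 102.8]
grip [-16.4  19.3 -21.4   0.  -49.3  15. ] [-16.4  19.3 -21.4   0.  -49.3  95. ] [ 56.7  16.9 -26.1   0.  -47.   21.9]
```

```bash
python3 - <<'E'
from h import *
ix=np.array([np.cos(np.radians(IY)),np.sin(np.radians(IY))]); O=R(IY-90)
robot.goto([*(BASE-ix*.1),.25],O); print(robot.read_t())
robot.move_gripper(0.0)
robot.servo_line([*(BASE-ix*.1),.112],O,speed=.12)
print(robot.read_t(),robot.read_force(),robot.read_grip_width())
robot.servo_line([*(BASE+ix*.005),.112],O,speed=.06)
print(robot.read_t(),robot.read_force())
robot.servo_line([*(BASE-ix*.03),.19],O,speed=.15)
p,d=robot.grab_frame('side');cv2.imwrite('pics/s1.png',p[:,:,::-1]);crop('pics/s1.png','pics/s1c.png',220,170,160,180,3)
print(robot.read_t(),robot.read_position(),robot.read_force())
E
```

```text
2.4667
5.1917 [-0.4097996  -0.14566011 -0.32383841] 0.003745212508445926
7.0917 [ 0.44830648 -0.26177298  0.4200002 ]
7.8583 [0.5086968  0.03303935 0.18909051] [-0.14349743 -0.56400505  0.76986599]
```

View pics/s1.png

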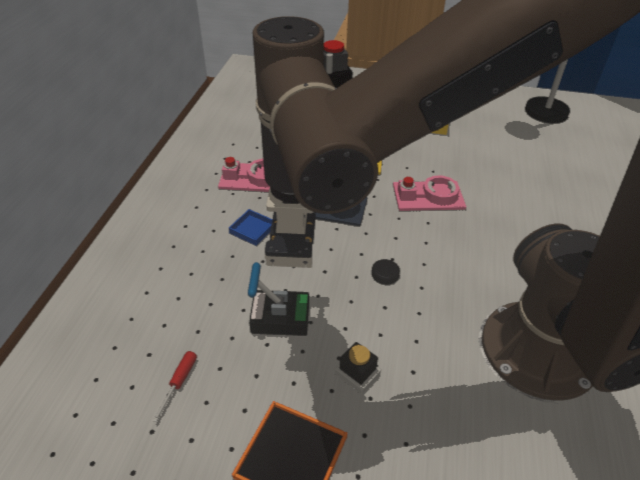

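The handle's bar is now at (254, 280), over the white strip, so the isolator is off. The bystanders haven't moved. Next is the button.

```bash
python3 - <<'E'
from h import *
p=robot.read_position()
robot.servo_line([p[0],p[1],.24],speed=.2)
O=R(MY-90)
robot.goto([*BTN,.2],O)
robot.servo_line([*BTN,.07],O,speed=.15); print(robot.read_t(),robot.read_force(),robot.read_position())
robot.servo_line([*BTN,.052],O,speed=.04); print(robot.read_t(),robot.read_force(),robot.read_position())
for z in(.0495,.0485,.0475,.0465,.0455):
    robot.servo_line([*BTN,z],O,speed=.02); f=robot.read_force();print(robot.read_t(),z,f,robot.read_position())
    if f[2]>20: break
robot.dwell(.2);print(robot.read_force())
E
```

```text
10.7 [ 0.01218686  0.21030413 -0.03013494] [ 0.56780078 -0.34180073  0.07107044]
11.3 [-0.01937792  0.09308419  0.8330838 ] [ 0.56627766 -0.34149039  0.05144108]
11.575 0.0495 [-0.9991687   0.24929082  1.7949783 ] [ 0.5665293  -0.3415993   0.04932225]
11.825 0.0485 [-3.2525615   2.46870747  7.63944652] [ 0.56659772 -0.34163891  0.04915376]
12.075 0.0475 [-4.89889369  3.33651833 13.09978569] [ 0.56669177 -0.34167872  0.04901794]
12.325 0.0465 [-6.74358682  5.02821777 18.61779853] [ 0.56678156 -0.34171928  0.04887782]
12.575 0.0455 [-8.92863365  6.52489803 24.29462421] [ 0.56685536 -0.34177659  0.04873194]
[-7.86526629  6.38027259 25.43845354]
```

```bash
python3 - <<'E'
from h import *
robot.servo_line([*BTN,.17],R(MY-90),speed=.15)
robot.move_gripper(1.0)
O=R(MY-180)
robot.goto([*AX,.17],O)
p,d=robot.grab_frame('side');cv2.imwrite('pics/s2.png',p[:,:,::-1]);crop('pics/s2.png','pics/s2c.png',260,90,150,140,4)
print(robot.read_t(),robot.read_position(),robot.read_qpos().round(1) if hasattr(robot.read_qpos(),'round') else robot.read_qpos(),robot.read_force())
E
```

```text
16.6167 [ 0.4742322  -0.33961695  0.1700047 ] [-16.4  14.5 -15.8   0.  -59.8  15.1] [0.17440609 1.35070832 0.01084735]
```

View pics/s2c.png

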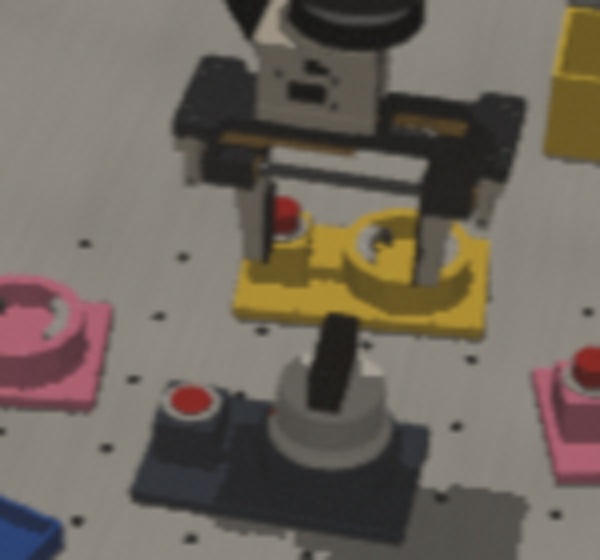

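The red button sits level with its collar at (190, 402) in the crop, so it is down. The grip bar at (333, 360) is straight below the open fingers. I'll grip it and turn.

```bash
python3 - <<'E'
from h import *
O=R(MY-180)
robot.servo_line([*AX,.087],O,speed=.1); print(robot.read_t(),robot.read_force())
robot.move_gripper(0.0); print(robot.read_t(),robot.read_grip_width()*88,robot.read_force(),robot.read_ft_torque())
q=np.array(robot.read_qpos(),float)
for a in(10,25,45,65,80):
    t=q.copy();t[5]+=a
    robot.movej(t);print(robot.read_t(),a,robot.read_qpos()[5]-q[5],robot.read_force(),robot.read_ft_torque())
    if abs(robot.read_ft_torque()[2])>6: print('stop');break
robot.dwell(.2)
for n in('side','top'):
    p,d=robot.grab_frame(n);cv2.imwrite(f'pics/{n}3.png',p[:,:,::-1])
crop('pics/side3.png','pics/s3c.png',260,90,150,140,4)
print(robot.read_t(),robot.read_position())
E
```

```text
17.6 [ 1.00086232 -0.04027412  0.11632663]
18.65 21.83635659066875 [ 1.62401579 -0.40295954 -1.46514966] [-0.02064637 -0.51520257 -0.01800272]
18.9417 10 9.774202295656249 [-0.7051997  -0.31114329  0.0161608 ] [0.03253845 0.33975464 0.04252417]
19.3 25 24.615504875682518 [-1.92468535 -0.05198131  0.03871426] [-0.05768402  0.59546393 -0.06472836]
19.725 45 44.5843401848565 [-1.3752032  -0.37306766  1.07493818] [-0.14655749  0.66171002 -0.01679819]
20.15 65 64.5858052830281 [-1.27732287 -0.01606226  0.77551158] [-0.29068919  0.45821796  0.02843608]
20.5083 80 79.55751674480271 [-0.32711761 -0.47675639 -0.6291161 ] [-0.22498168  0.30646365  0.04807571]
20.8083 [ 0.47429586 -0.33959591  0.08690148]
```

View pics/s3c.png

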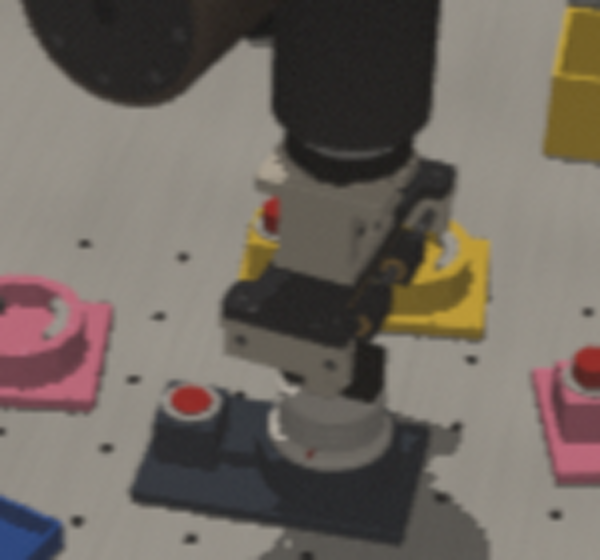

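The gripper closed at 21.8 mm, and the bar is 22 mm thick. The module's red mark has moved round to (310, 453), facing +y, so it has turned about 80° with almost no torque. Now I'll lift it and carry it across.

```bash
python3 - <<'E'
from h import *
p=robot.read_position()
robot.servo_line([AX[0],AX[1],.13],speed=.05); print(robot.read_t(),robot.read_force(),robot.read_grip_width()*88)
robot.servo_line([AX[0],AX[1],.27],speed=.15); robot.dwell(.2);print(robot.read_t(),robot.read_force(),robot.read_grip_width()*88)
for n in('side',):
    p,d=robot.grab_frame(n);cv2.imwrite(f'pics/{n}4.png',p[:,:,::-1])
q=robot.ik([*TRAY,.27],R(MY-100));print(q)
E
```

```text
21.8167 [ 0.44885434 -0.30331313 -3.52029008] 21.97867894442219
23.1 [-0.71095746  0.26929554 -4.22333965] 21.681562250982523
[ 56.66337307   7.11759645 -11.46330016   0.         -71.41910339
  21.93662693]
```

View pics/side4.png

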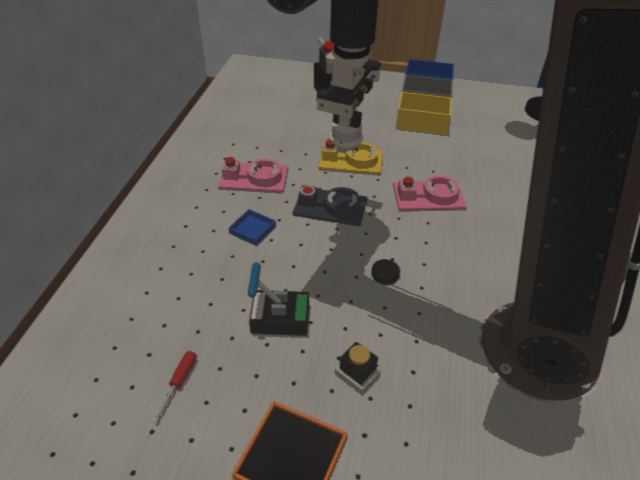

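The module is out of the mount: it shows at (347, 140), the socket at (343, 198) is empty, and the load is about 4 N. Carrying it to the tray.

```bash
python3 - <<'E'
from h import *
O=R(MY-100)
robot.goto([*TRAY,.27],O); robot.dwell(.3);print(robot.read_t(),robot.read_position(),robot.read_grip_width()*88)
robot.servo_line([*TRAY,.12],O,speed=.12)
robot.dwell(.2)
p,d=robot.grab_frame('top');cv2.imwrite('pics/t5.png',p[:,:,::-1]);crop('pics/t5.png','pics/t5c.png',120,160,180,160,4)
p,d=robot.grab_frame('side');cv2.imwrite('pics/s5.png',p[:,:,::-1]);crop('pics/s5.png','pics/s5c.png',200,300,180,180,3)
print(robot.read_t(),robot.read_force())
E
```

```text
25.8167 [0.44291921 0.32371088 0.27000428] 21.925292744153055
27.5167 [-0.32920379 -0.20684071 -3.1253403 ]
```

View pics/t5c.png

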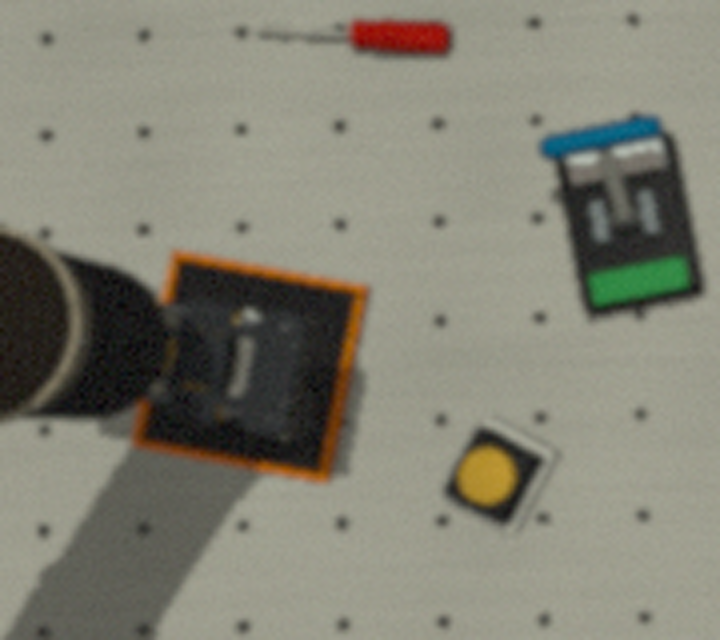

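View pics/s5c.png

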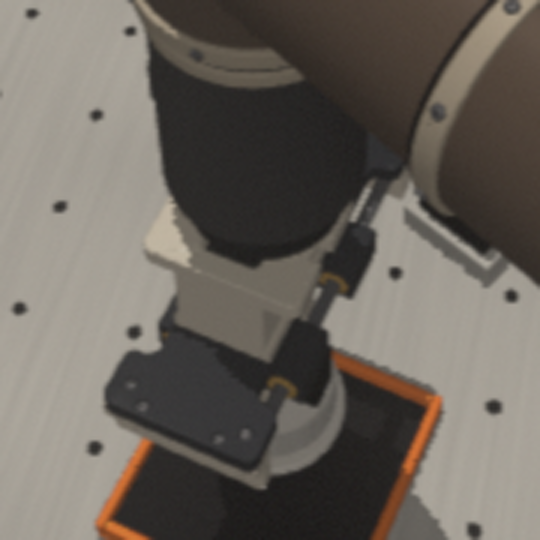

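The module hangs over the tray and the isolator is still off. The tray edges at (367, 290) and (140, 440) surround the gripper. I'll lower it slowly until it touches.

```bash
python3 - <<'E'
from h import *
O=R(MY-100)
robot.servo_line([*TRAY,.08],O,speed=.06)
robot.dwell(.2); f0=robot.read_force()[2]; print(robot.read_t(),f0)
for z in np.arange(.079,.0705,-.001):
    robot.servo_line([*TRAY,z],O,speed=.02); f=robot.read_force()[2]; print(round(z,4),round(f,2),robot.read_position()[2].round(4))
    if f>f0+3.5: break
robot.dwell(.2);print(robot.read_t(),robot.read_force())
E
```

```text
28.5333 -2.247252496300934
0.079 -3.7 0.0791
0.078 -3.96 0.0779
0.077 -2.8 0.0769
0.076 -3.33 0.0759
0.075 -3.52 0.075
0.074 4.66 0.0747
30.2333 [-1.62998028  0.27946151  6.56023156]
```

```bash
python3 - <<'E'
from h import *
O=R(MY-100)
robot.servo_line([*TRAY,.0747],O,speed=.02);print(robot.read_force())
robot.move_gripper(1.0);print(robot.read_t(),robot.read_grip_width())
robot.servo_line([*TRAY,.2],O,speed=.1)
robot.goto([.3,.5,.3],O) if robot.ik([.3,.5,.3],O) is not None else robot.movej([88.986,20.546,.682,0,-70.136,-16.507])
robot.dwell(.3)
p,d=robot.grab_frame('top');cv2.imwrite('pics/t6.png',p[:,:,::-1]);crop('pics/t6.png','pics/t6c.png',120,160,180,160,4);np.save('top6.npy',d)
p,d=robot.grab_frame('side');cv2.imwrite('pics/s6.png',p[:,:,::-1])
print(robot.read_t(),robot.read_position(),robot.read_force())
E
```

```text
[-2.192147    0.22817738  1.02139513]
31.6583 0.9990893369959345
34.4333 [0.30049467 0.49959649 0.29987496] [-0.19510102 -0.62245246 -0.30403383]
```

View pics/t6c.png

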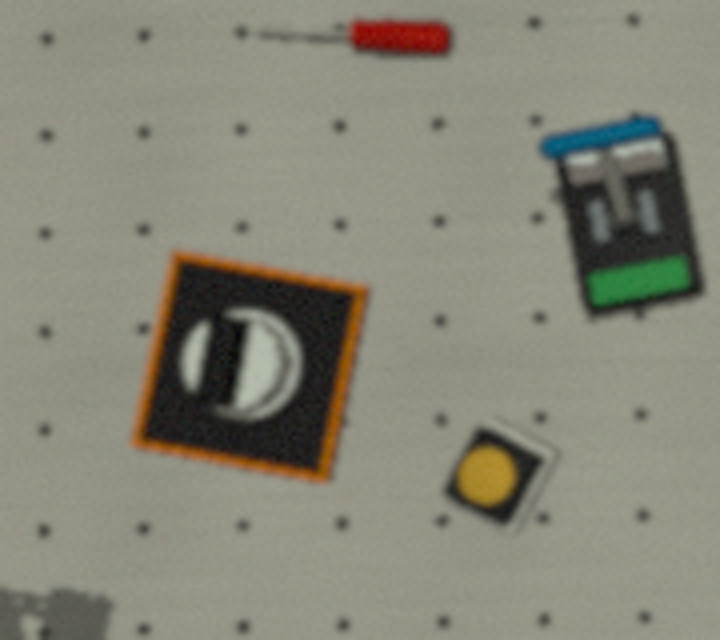

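View pics/s6.png

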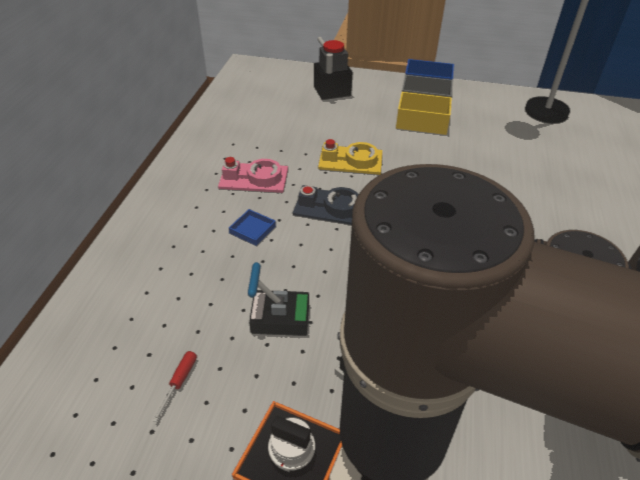

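```bash
python3 - <<'E'
from h import *
c=lambda U,V:(120+(U+.5)/4-.5,160+(V+.5)/4-.5)
print('grip',onz('top',*c(222,361),.1),'flange',onz('top',*c(243,364),.055))
d=np.load('top6.npy')
for P in((212,361),(190,360),(265,360)):
    u,v=c(*P);o,r=ray('top',u,v);print((o+r*d[round(v),round(u)]).round(4))
print('tray',np.mean([onz('top',*c(*p),.017) for p in((176,253),(369,290),(328,481),(134,444))],0))
robot.job_done(); print(robot.read_t())
E
```

```text
grip [0.44228882 0.3182895  0.1       ] flange [0.44249668 0.31821281 0.055     ]
[0.4427 0.3266 0.0961]
[0.4457 0.3523 0.0677]
[0.444  0.2978 0.0691]
tray [0.44269568 0.32414588 0.017     ]
the job is handed in; nothing more can be done
the job is handed in; nothing more can be done
```

The lamp module is off its mount and standing upright in the orange tray. I handed the job in at about 34 s of the 67 s allowed; no verdict is reported.

**What I did**
1. Threw the isolator to off with the shut fingers.
2. Pressed the release button until it stopped at a height of 49 mm, which is its full 13 mm of travel.
3. Gripped the bar (21.8 mm between the fingers), turned the module about 80° anticlockwise while it was still seated, then lifted it off.
4. Lowered it slowly until it touched the tray floor, let go and moved the arm away.

**Last checks**
- **Position:** the module's axis measured about (0.442, 0.318) against a tray middle of (0.443, 0.324), so it is roughly 6 mm off centre with 35 mm allowed.
- **Upright:** the top of the module is at the same height, within about 1.5 mm, on both sides of the grip bar. The first floor contact was also at the height expected for it standing on its plug.
- **Isolator:** it still shows off, with the bar over the white strip.
- **Bystanders:** the screwdriver, wafer tray and positioner look unmoved. The arm hid the dust cap, and most of the positioner, in the last side picture. The dust cap was last seen in place before the carry, and the arm stayed well above it.

One reading disagreed: depth put the top of the grip bar at 96 mm instead of 100 mm. I took this as depth noise, because earlier depth readings were off by a few millimetres.

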